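# Centre a stamp blank in the V-jig

### The arm

A 6-joint arm with a two-finger parallel gripper is mounted at the origin on the work surface. World frame = base frame: x ahead of the robot, y to its left, z up, the work surface at z = 0. Lengths are in m, angles in rad, forces in N, time in s.
With the tool pointing down it reaches from about 0.3 to 0.875 m from the base axis. Payload 6.4 kg.
Tool frame: the origin (TCP) lies between the finger pads; the fingertips stand 25 mm ahead of it and the grasp point (between the pads) lies 6 mm ahead of it; z points along the fingers, y is the line along which they close (so a half turn about z gives the same grasp; the last joint's range is limited). The gripper opens to 85 mm and grips with 20 to 120 N. Pads are 22 mm wide; open, the fingers measure 114 mm over their backs; the gripper's body (76 mm by 85 mm) begins 54 mm behind the grasp point. The pads swing forward as they close: fully open they stand 13 mm farther back than shut.
Start: joints at [-1.422, 0.181, 1.607, -0, 1.354, -0.206], TCP at [0.2, -0.539, 0.256] pointing down, gripper open.
Joint ranges: [-2.99, 2.99], [-0.89, 2.07], [0.3, 2.58], [-1.14, 4.28], [0, 2.63], [-3.12, 3.12]. Speed limits (rad/s): [2.57, 2.57, 3.01, 3.14, 3.14, 3.14].

### API

Orientations are given as a unit quaternion [w, x, y, z].
In Python, from bench import ctrl gives the robot as it stands.
- The arm moves only by the tool servo_tool, never from a script. Its argument "series" is text: rows parted by semicolons, each of 7 numbers parted by spaces: the gripper command: -1 is fully open, 1 is shut, values between are in proportion, then the shift along the tool's x, y, z in m, then the turn, a rotation vector about the tool's x, y, z in degrees. A call has 1 to 12 rows; each row is the pose to reach, as a shift and turn from the pose commanded when the call began, along the tool's axes at that moment; what a row does not reach only later rows make up. A row lasts 1/12 s, in which the tool goes at most 41.7 mm and 7.16 degrees, less where a joint would pass 70% of its speed; a pose out of reach is approached as far as the arm can. A call with a gripper value outside its range is refused whole. The fingers move at their own pace and stop on an object; the grip force is fixed at half the most. Time passes only in rows, so rows that repeat a pose let the fingers close. It gives the time, the measured TCP pose, the force, the opening and the grip force at its end, in the units of the state.
- ctrl.get_obs(): the state, without advancing time (a new reading comes with each control period).
- ctrl.camera(name): name is "scene" or "side" or "wrist"; returns a dict with "img" (384x512x3 uint8, red, green, blue), "z_map" (384x512 float32, m along the optical axis (not along the pixel's ray), 0 where there is no reading), "fovy" (degrees; the focal length in pixels is half the picture's height over the tangent of half this angle, whatever the lens; pixels are square), "cx", "cy" (the principal point, pixels), "extrinsics" (4x4, takes a point from camera to world coordinates); the wrist camera has in their place "T_tool_cam" (4x4, takes a point from camera to tool coordinates, whose origin is the TCP and whose axes are the flange's). Camera axes: x right, y down, z forward; pixel columns grow to the right and rows downward; lengths in m; the calibration is good to about 2 mm. A picture is of the moment at which its call begins: read the wrist's pose just before it.
- ctrl.hand_in(): hands the job in; it is judged then, once.
The state is a dict: "time_s": time; "q": joint angles; "dq": joint speeds; "joint_efforts": joint torques, N m; "eef_pos": TCP position; "eef_rot": TCP orientation; "wrist_force": force on the tool from outside, world axes, zero at the start; "torque": the same for the moment, N m; "opening": opening from 0.0 (shut) to 1.0 (fully open); "grasp_force": force on a finger pad.
Only numpy, scipy, OpenCV 4.12 (cv2) and the standard library are available. Lean on these libraries where they do the work, as an engineer would, in place of code of your own. Each camera call takes 0.05 s, during which the arm holds its last target. There are 200 camera calls.

### The job

Set up the larger of the two round wooden stamp blanks for centre marking: swing the jig's gate open and slide that blank along the bench, without lifting it or tipping it over, into the V until it rests centred against both faces. Then swing the gate fully closed behind it, and last of all bring the marker arm down until its nose rests on the blank, and leave it so. Leave the smaller blank and everything else on the bench where it is.

Things in the scene. Friction and masses are not known exactly. Their poses are not given: they have to be found in the camera images.
- blank: the larger round beech stamp blank: plain wooden cylinder standing on end on the bench, 60 mm diameter, 60 mm tall, about 0.12 kg. Origin: centre of its underside; z along its axis.
- small_blank: the smaller beech blank, not wanted: the same wood and the same 60 mm height but only 42 mm in diameter, standing on end beside the larger one (which of the two is nearer the robot varies). Origin: centre of its underside.
- jig: centring jig screwed to the bench: two aluminium cheeks, 32 mm high, 60 mm long, 18 mm thick, form an upright-walled 90 degree V seen from above, open toward the jig's -x (roughly the robot's left, where the blanks are). Origin: on the bench, where the larger blank's centre stands when it touches both faces. Cheek ends at x -1, y +44 and -44 mm. No base plate: the blank slides on the bench along +x at y = 0.
- v_point (a point): the inner point of the V, at bench height: 42 mm along the jig's +x from its origin. z up, axes as the jig's.
- gate (a joint): steel bar across the V's mouth, 10 to 28 mm above the bench, 12 mm thick, swinging level. Radians: 0 = closed at its stop, parallel to the jig's y, 1 mm behind the seated blank; grows to 2.4 as it swings outward, away from the V. Over 1.0 is open; near 2 it is well clear of the blank's way. Starts closed or nearly. Under 1 N at the peg moves it; it stays where it is left.
- gate_pivot (a point): the gate's upright pivot, at x -37, y +68 mm in the jig's frame, at bench height; under it a fixed bracket 9 mm high covers x -53 to +13, y +49 to +83 mm. At gate angle q the peg stands at x = -37 - 132 sin q, y = 68 - 132 cos q mm in the jig's frame.
- gate_peg (a point): top centre of the upright round peg at the gate's free end: 14 mm diameter, standing from 28 to 66 mm above the bench, 132 mm from the pivot. It can be pushed or pinched from above; above 32 mm it is clear of the cheeks.
- marker (a joint): centre marker: steel arm 14 mm wide, 12 mm thick, hinged behind the V. Radians: 0 = level over the V, pointing to the jig's -x, its nose (85 mm from the pivot, reaching 20 mm below the arm's centre line) resting on the centre of the seated blank; grows as it is raised, 1.57 = upright, at most 1.9. Starts about upright. Friction holds it where left: 2 to 4 N at the handle swings it.
- marker_pivot (a point): the marker arm's level pivot, axis along the jig's y, at x 85, y 0, z 80 mm in the jig's frame, on a fixed bracket 94 mm high, 36 mm wide in y, 26 mm in x.
- marker_handle (a point): centre of the wooden crossbar at the marker arm's free end, 130 mm from its pivot: 16 mm diameter, 50 mm long, along the jig's y. At arm angle q it stands at x = 85 - 130 cos q, z = 80 + 130 sin q mm in the jig's frame.
- brush_pot: white ceramic pot of brushes, 92 mm across, pot 110 mm high, brushes to 170 mm; bystander. Origin: centre of its underside.
- brush_tub: steel tub of brushes, 150 x 160 x 130 mm, brushes to 220 mm; bystander. Origin: centre of its underside.
- lid_stack: stack of red and black round lids, 150 mm across, 56 mm high; bystander. Origin: centre of its underside.
- pen_box: flat white paper box, 150 x 55 x 22 mm; bystander. Origin: centre of its underside.
- tape_roll: roll of brown tape lying flat, 84 mm across, 24 mm high; bystander. Origin: centre of its underside.
- eraser: white eraser, 50 x 22 x 14 mm, lying near the blanks; bystander. Origin: centre of its underside.
- glue_stick: white glue stick standing on end, 28 mm across, 62 mm high; bystander. Origin: centre of its underside.
Not all that is in view belongs to the job. Leave any green look-alike of the jig alone.

How it is judged:
On the way, in this order (a step that is already met when the one before it is completed fails the run):
1. the gate is swung open (past 1.0 rad) (value of joint gate above 1 rad), for 0.1 s.
2. the larger blank stands against both faces of the V (centre within 4 mm of its seat each way) (x of blank in the frame of jig between -0.004 and 0.004 m and y of blank in the frame of jig between -0.004 and 0.004 m and height (world z) of blank below 0.004 m and angle between blank's own z axis and vertical below 0.06 rad), for 0.2 s.
3. the gate is closed behind the seated blank (all of step 2 and value of joint gate below 0.07 rad), for 0.2 s.
4. the marker arm is down on the blank (all of step 3 and value of joint marker between -0.05 and 0.05 rad), for 0.2 s.
At the end, for the whole second after the job is handed in: The larger blank stands upright and at rest on the bench, its centre within 4 mm of the V's seat in the jig's x and y; the gate reads under 0.07 rad; the marker arm reads between -0.05 and 0.05 rad and is at rest (all of step 4 and linear speed of blank below 0.02 m/s and velocity of joint marker between -0.05 and 0.05 rad/s); the robot touches nothing.
It fails at once if the larger blank is lifted more than 15 mm off the bench or tipped over (height (world z) of blank above 0.015 m or angle between blank's own z axis and vertical above 0.6 rad).
It fails at once if the smaller blank is moved more than 30 mm or tipped over (distance of small_blank from where it was at the start of the episode above 0.03 m or angle between small_blank's own z axis and vertical above 0.6 rad).
It fails at once if another thing on the bench is moved more than 40 mm (distance of any of brush_pot, brush_tub, lid_stack, pen_box, tape_roll, eraser, glue_stick from where it was at the start of the episode above 0.04 m).
It fails at once if the glue stick or the brush pot is tipped over (angle between any of glue_stick, brush_pot's own z axis and vertical above 0.6 rad).
It also fails if it takes over 72 s, if anything falls off the work surface, if the arm or the gripper's body presses on something with over 40 N, if the wrist force passes 120 N, or if a joint passes its speed limit or range.

## Working session

There is one attempt and no reset: what is moved stays moved. The work goes in short steps, Python scripts to look and compute and a tool call to move; the robot and the scene stay as the last step left them, time stands still between calls to the robot, and variables do not carry over. Pictures are saved under pics/ and viewed, at most 10 in all, crops included, and the job is handed in when it is done.

Besides the shell and the picture viewer there is one more tool, called after "Call:" in YAML: its name, and indented under it one key for each argument. servo_tool: Moves the arm, as the interface text tells. Its arguments: {"type":"object","properties":{"series":{"type":"string"}},"required":["series"]}

```bash
mkdir -p pics; cat > h.py <<'E'
import numpy as np, cv2
from bench import ctrl
from scipy.spatial.transform import Rotation as R
def shot(name):
    o=ctrl.get_obs(); c=ctrl.camera(name)
    c['T']=c['extrinsics'] if 'extrinsics' in c else tw(o)@c['T_tool_cam']
    return c
def tw(o):
    q=o['eef_rot']; T=np.eye(4); T[:3,:3]=R.from_quat([q[1],q[2],q[3],q[0]]).as_matrix(); T[:3,3]=o['eef_pos']; return T
def cloud(c):
    z=c['z_map']; h,w=z.shape; f=h/2/np.tan(np.radians(c['fovy'])/2)
    v,u=np.mgrid[:h,:w]
    P=np.stack([(u-c['cx'])/f*z,(v-c['cy'])/f*z,z],-1)
    T=np.array(c['T']); P=P@T[:3,:3].T+T[:3,3]; P[z==0]=np.nan
    return P
def save(c,n): cv2.imwrite(f'pics/{n}.png',cv2.cvtColor(c['img'],cv2.COLOR_RGB2BGR))
E
python3 - <<'E'
from h import *
o=ctrl.get_obs(); print(o)
ims=[]
for n in ('scene','side'):
    c=shot(n); np.savez(f'{n}.npz',P=cloud(c),img=c['img']); save(c,n); print(n,c['T'])
E
```

```text
{'time_s': 0.0, 'q': array([-1.42226968e+00,  1.81553342e-01,  1.60800496e+00, -2.33264074e-05,
        1.35379578e+00, -2.06310090e-01]), 'dq': array([ 0.00021806,  0.00165863, -0.00081484,  0.00160752, -0.00101375,
       -0.00127986]), 'joint_efforts': array([-8.24445469e-04, -4.44867611e+01, -3.51343739e+01, -3.15536226e-04,
        9.40412952e-03, -2.31351868e-05]), 'eef_pos': array([ 0.19970404, -0.53866335,  0.25537867]), 'eef_rot': array([-8.80674974e-04,  9.84301775e-01,  1.76491472e-01,  1.40590846e-05]), 'wrist_force': array([ 0.47601853, -0.02104641,  0.83315561]), 'torque': array([-0.00662693, -0.00113445,  0.01495405]), 'grasp_force': 0.0, 'opening': 0.9999896099308411}
scene [[-0.8681537   0.30302152 -0.39304849  1.06561216]
 [ 0.49627696  0.53687797 -0.68225451  0.91559055]
 [ 0.00428127 -0.78736269 -0.61647519  0.89410907]
 [ 0.          0.          0.          1.        ]]
side [[ 0.89119488 -0.32239521  0.31911285  0.12873443]
 [-0.4535409  -0.62008477  0.64015274 -0.83937481]
 [-0.00850516 -0.71523157 -0.69883579  1.01932088]
 [ 0.          0.          0.          1.        ]]
```

View pics/scene.png

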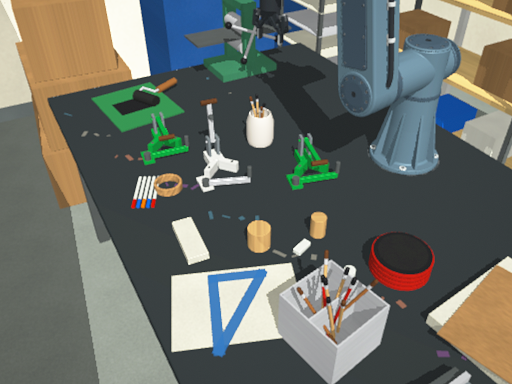

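View pics/side.png

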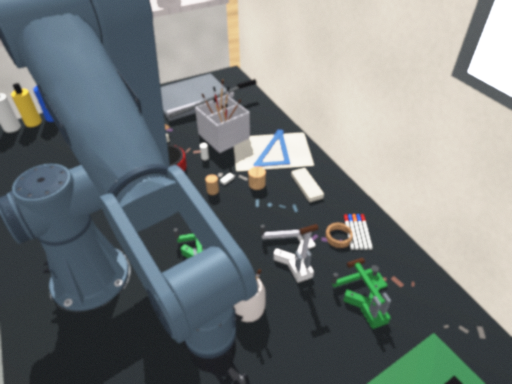

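The scene picture shows the larger blank at (259,236), the smaller one at (318,224), the white real jig near (215,170) with its handle at (208,102), and green look-alikes on both sides. The side picture shows the same: blank (257,178), jig (297,255).

```bash
python3 - <<'E'
from h import *
d=np.load('scene.npz');P=d['P'];s=np.load('side.npz')['P']
for n,(u,v) in dict(blank=(259,228),small=(318,217),jig=(222,165),peg=(249,170),handle=(208,102),glue=(349,270),pot=(260,120),eraser=(302,246),pen=(190,240)).items(): print(n,P[v,u].round(3))
# top-down map, 1 mm/px around jig/blanks; col = x, row=-y
c=P[165,222]; b=P[228,259]
lo=np.minimum(c,b)[:2]-.13; hi=np.maximum(c,b)[:2]+.13
print(lo,hi)
n=((hi-lo)*1000*1.5).astype(int)
im=np.zeros((n[1],n[0],3),np.uint8)
for A,col in((s,1),(P,2)):
    q=A.reshape(-1,3); q=q[np.isfinite(q).all(1)]; q=q[(q[:,:2]>lo).all(1)&(q[:,:2]<hi-.002).all(1)&(q[:,2]>.006)]
    for p in q[np.argsort(q[:,2])]:
        i=((p[:2]-lo)*1500).astype(int); cv2.circle(im,(int(i[0]),int(n[1]-1-i[1])),1,[int(min(255,60+p[2]*1000*2)) if k==col else 0 for k in range(3)],-1)
cv2.imwrite('pics/top.png',im); print(im.shape)
for A,nm in((P,'scene'),(s,'side')):
  for g,r in ((b,.05),(P[217,318],.045)):
    m=(np.hypot(A[...,0]-g[0],A[...,1]-g[1])<r)&(A[...,2]>.054)&(A[...,2]<.066)
    q=A[m]; print(nm,len(q),cv2.minEnclosingCircle(q[:,:2].astype(np.float32)),np.median(q,0))
E
```

```text
blank [0.624 0.135 0.059]
small [0.469 0.175 0.06 ]
jig [ 0.556 -0.223  0.01 ]
peg [ 0.524 -0.102  0.055]
handle [ 0.564 -0.28   0.208]
glue [0.514 0.363 0.062]
pot [ 0.39  -0.271  0.102]
eraser [0.537 0.207 0.015]
pen [0.781 0.053 0.023]
[ 0.42595518 -0.35299627] [0.75366188 0.26492907]
(926, 491, 3)
scene 327 ((0.6242882013320923, 0.13308006525039673), 0.03176148235797882) [0.62584812 0.13492907 0.05944012]
scene 156 ((0.4659877121448517, 0.17296457290649414), 0.02405916154384613) [0.4684373  0.1749135  0.05939243]
side 158 ((0.6179855465888977, 0.13398003578186035), 0.03271561488509178) [0.61801069 0.12834349 0.0626452 ]
side 87 ((0.46229076385498047, 0.17315004765987396), 0.02134307660162449) [0.46052195 0.17079203 0.06218761]
```

View pics/top.png

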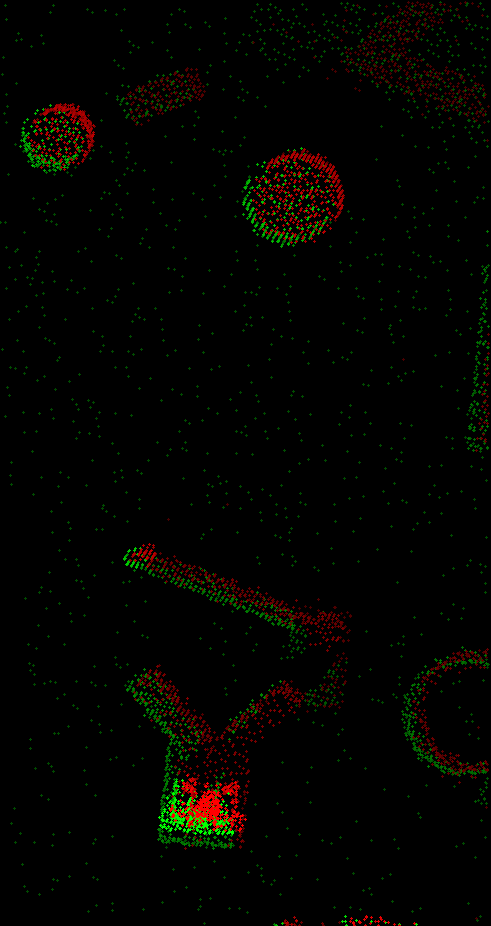

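The top-down map shows the jig's V (px 130–300, 670–740) opening toward world +y, the gate bar with its peg end at (140,553) and pivot near (320,625), and the blank at (292,197).

```bash
cat > fit.py <<'E'
from h import *
from scipy.optimize import minimize
def fit(A,x0=(.57,-.18,-1.57),box=(.48,.68,-.27,-.13)):
    q=A.reshape(-1,3); q=q[np.isfinite(q).all(1)]
    q=q[(q[:,0]>box[0])&(q[:,0]<box[1])&(q[:,1]>box[2])&(q[:,1]<box[3])&(q[:,2]>.029)&(q[:,2]<.036)]
    def cost(p):
        c,s=np.cos(p[2]),np.sin(p[2]); d=(q[:,:2]-p[:2])*1e3
        x=c*d[:,0]+s*d[:,1]; y=abs(-s*d[:,0]+c*d[:,1])
        n=(y-42+x)/2**.5; t=(y+42-x)/2**.5
        e=np.maximum(0,abs(n-9)-9)+np.maximum(0,abs(t-30)-32)
        return np.minimum(e,6).mean()
    best=min((minimize(cost,(x0[0]+a,x0[1]+b,x0[2]+g),method='Nelder-Mead',options=dict(initial_simplex=None,xatol=1e-5,fatol=1e-5,maxiter=900)) for a in(-.01,0,.01) for b in(-.01,.0,.01) for g in(-.25,0,.25)),key=lambda r:r.fun)
    return best.x,best.fun,len(q)
if __name__=='__main__':
    P=np.load('scene.npz')['P'];s=np.load('side.npz')['P']
    for A in(P,s):
        p,f,n=fit(A); print(p,f,n)
        c,sn=np.cos(p[2]),np.sin(p[2]); Rm=np.array([[c,-sn],[sn,c]])
        print('pivot',p[:2]+Rm@[-.037,.068],'apex',p[:2]+Rm@[.042,0],'mk',p[:2]+Rm@[.085,0],'peg0',p[:2]+Rm@[-.037,-.064],'blank in jig',Rm.T@(np.array([.6212,.1335])-p[:2]))
        loc=(A[...,:2]-p[:2])@Rm
        m=(A[...,2]>.058)&(A[...,2]<.07)&(np.hypot(loc[...,0]+.037,loc[...,1]-.068)<.15)&(np.hypot(loc[...,0]+.037,loc[...,1]-.068)>.11)&(loc[...,0]<.03); print('peg top jig',np.median(loc[m],0),np.median(A[m],0),m.sum())
        m=(A[...,2]>.19)&(A[...,2]<.23)&(np.hypot(*(np.moveaxis(loc-[.085,0],-1,0)))<.07); print('handle',np.median(loc[m],0),np.median(A[m],0),m.sum())
        m=(A[...,2]>.088)&(A[...,2]<.097)&(np.hypot(*(np.moveaxis(loc-[.085,0],-1,0)))<.04); print('brk',np.median(loc[m],0),m.sum())
E
python3 fit.py
```

```text
[ 0.57280641 -0.18802083 -1.68264001] 2.195562705101691 228
pivot [ 0.64451114 -0.15884153] apex [ 0.56811876 -0.22975841] mk [ 0.5633195  -0.27248975] peg0 [ 0.51333587 -0.14410892] blank in jig [-0.32491321  0.01220608]
peg top jig [-0.07705665 -0.05727796] [ 0.5241652  -0.10490013  0.06351453] 16
handle [0.09141848 0.00291826] [ 0.56559623 -0.27954336  0.21042007] 109
brk [ 0.08148223 -0.00034996] 50
[ 0.56654414 -0.18705631 -1.68079209] 2.732651503713008 202
pivot [ 0.63819482 -0.15774456] apex [ 0.56193362 -0.22880249] mk [ 0.55721334 -0.27154262] peg0 [ 0.50699256 -0.14325438] blank in jig [-0.32461885  0.01913678]
peg top jig [-0.0727104  -0.05997238] [ 0.5155211  -0.10837445  0.06635458] 17
handle [0.09911779 0.00030161] [ 0.5558286  -0.28581536  0.21670337] 135
brk [ 0.08985388 -0.00808817] 51
```

```bash
cat > go.py <<'E'
import sys
from h import *
def rel(x,y,z,a):
    "tool-frame shift / turn from present pose to TCP (x,y,z) pointing down with tool y at world angle a deg"
    T=tw(ctrl.get_obs()); a=np.radians(a); Y=np.array([np.cos(a),np.sin(a),0]); Z=np.array([0,0,-1.]); G=np.stack([np.cross(Y,Z),Y,Z],1)
    return T[:3,:3].T@(np.array([x,y,z])-T[:3,3]), R.from_matrix(T[:3,:3].T@G).as_rotvec(degrees=True)
if __name__=='__main__':
    o=ctrl.get_obs(); print(o['time_s'],o['eef_pos'].round(4),'yang',np.degrees(np.arctan2(tw(o)[1,1],tw(o)[0,1])).round(1),'F',o['wrist_force'].round(1),o['opening'])
    for s in sys.argv[1:]:
        t,r=rel(*map(float,s.split(','))); print(s,t.round(4),r.round(1))
E
python3 go.py .2,-.54,.34,-70 .50,-.12,.33,66
python3 -c "
from h import *
print(np.round(ctrl.camera('wrist')['T_tool_cam'],3))"
```

```text
0.1 [ 0.1997 -0.5387  0.2555] yang -69.7 F [1.2 0.3 0.6] 1.003226466046618
.2,-.54,.34,-70 [-0.0002  0.0012 -0.0845] [-0.1 -0.   0.3]
.50,-.12,.33,66 [ 0.4271 -0.2884 -0.0739] [-0.000e+00 -1.000e-01 -1.357e+02]
[[ 0.001 -0.959 -0.282  0.072]
 [ 1.     0.001  0.    -0.   ]
 [ 0.    -0.282  0.959 -0.117]
 [ 0.     0.     0.     1.   ]]
```

Call:
servo_tool:
  series: "0.43 0 0 -0.04 0 0 0; 0.43 0 0 -0.08 0 0 -5; 0.43 0.427 -0.288 -0.08 0 0 -136; 0.43 0.427 -0.288 -0.08 0 0 -136; 0.43 0.427 -0.288 -0.08 0 0 -136; 0.43 0.427 -0.288 -0.08 0 0 -136; 0.43 0.427 -0.288 -0.08 0 0 -136; 0.43 0.427 -0.288 -0.08 0 0 -136; 0.43 0.427 -0.288 -0.08 0 0 -136; 0.43 0.427 -0.288 -0.08 0 0 -136; 0.43 0.427 -0.288 -0.08 0 0 -136; 0.43 0.427 -0.288 -0.08 0 0 -136"

```text
time_s: 1.15
eef_pos: [0.4434, -0.1987, 0.3363]
eef_rot: [0.0, 0.661, 0.751, -0.0]
wrist_force: [0.0, -0.5, -1.2]
opening: 0.288
grasp_force: 0.0
```

```bash
python3 go.py .50,-.12,.33,66
```

```text
1.15 [ 0.4434 -0.1987  0.3363] yang 7.3 F [ 0.  -0.5 -1.2] 0.28838672625335127
.50,-.12,.33,66 [0.0709 0.0661 0.0063] [  0.    0.  -58.7]
```

Call:
servo_tool:
  series: "0.43 0.071 0.066 0.006 0 0 -59; 0.43 0.071 0.066 0.006 0 0 -59; 0.43 0.071 0.066 0.006 0 0 -59; 0.43 0.071 0.066 0.006 0 0 -59; 0.43 0.071 0.066 0.006 0 0 -59; 0.43 0.071 0.066 0.006 0 0 -59; 0.43 0.071 0.066 0.006 0 0 -59; 0.43 0.071 0.066 0.006 0 0 -59; 0.43 0.071 0.066 0.006 0 0 -59; 0.43 0.071 0.066 0.006 0 0 -59; 0.43 0.071 0.066 0.006 0 0 -59"

```text
time_s: 2.07
eef_pos: [0.4996, -0.1222, 0.33]
eef_rot: [-0.0, 0.209, 0.978, 0.0]
wrist_force: [-0.3, 0.3, -0.2]
opening: 0.283
grasp_force: 0.0
```

```bash
python3 - <<'E'
from fit import *
c=shot('wrist'); A=cloud(c); save(c,'w1'); np.savez('w1.npz',P=A)
p,f,n=fit(A); print(p,f,n)
cc,sn=np.cos(p[2]),np.sin(p[2]); Rm=np.array([[cc,-sn],[sn,cc]]); loc=(A[...,:2]-p[:2])@Rm
m=(A[...,2]>.058)&(A[...,2]<.07)&(np.hypot(A[...,0]-.52,A[...,1]+.11)<.03); print('peg',np.median(A[m],0),np.median(loc[m],0),m.sum())
E
```

```text
[ 0.57069752 -0.19048349 -1.67605621] 2.139170174260021 1560
peg [ 0.51879226 -0.10903327  0.06494181] [-0.07564357 -0.06007119] 121
```

View pics/w1.png

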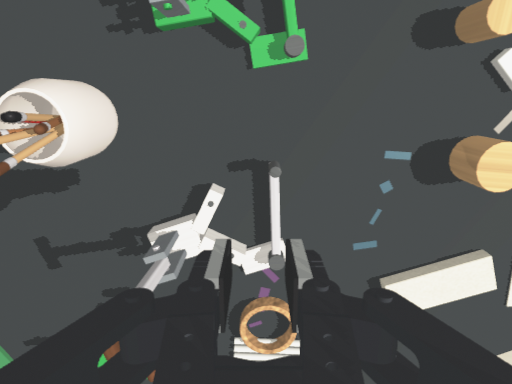

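The wrist picture shows the gate bar from peg (276,170) to pivot (276,262), with the V at about (225,235), matching the fit; gate is ≈0.29 rad.

```bash
python3 go.py .519,-.109,.10,67 .519,-.109,.060,67
```

```text
2.1167 [ 0.4996 -0.1222  0.3301] yang 65.9 F [-1.2 -0.2  1.4] 0.2865352091333627
.519,-.109,.10,67 [-0.0124  0.02    0.2301] [ 0.  -0.  -1.1]
.519,-.109,.060,67 [-0.0124  0.02    0.2701] [ 0.  -0.  -1.1]
```

Call:
servo_tool:
  series: "0.43 -0.012 0.02 0.04 0 0 -1; 0.43 -0.012 0.02 0.08 0 0 -1; 0.43 -0.012 0.02 0.12 0 0 -1; 0.43 -0.012 0.02 0.16 0 0 -1; 0.43 -0.012 0.02 0.195 0 0 -1; 0.43 -0.012 0.02 0.22 0 0 -1; 0.43 -0.012 0.02 0.235 0 0 -1; 0.43 -0.012 0.02 0.25 0 0 -1; 0.43 -0.012 0.02 0.26 0 0 -1; 0.43 -0.012 0.02 0.27 0 0 -1; 0.43 -0.012 0.02 0.27 0 0 -1"

```text
time_s: 3.03
eef_pos: [0.5178, -0.1085, 0.0586]
eef_rot: [-0.001, 0.2, 0.98, 0.0]
wrist_force: [-0.7, 0.6, -0.3]
opening: 0.282
grasp_force: 0.0
```

```bash
cat > arc.py <<'E'
import sys
from go import *
J=np.array([.570,-.190]); th=-1.678
def jw(x,y): c,s=np.cos(th),np.sin(th); return J+np.array([c*x-s*y,s*x+c*y])/1e3
def peg(q): return jw(-37-132*np.sin(q),68-132*np.cos(q))
if __name__=='__main__':
    z=float(sys.argv[1])
    o=ctrl.get_obs(); print(o['eef_pos'],o['wrist_force'].round(1))
    for q in map(float,sys.argv[2:]):
        t,r=rel(*peg(q),z,180-np.degrees(q)+np.degrees(th)); print(q,peg(q).round(3),t.round(3),r.round(1))
E
python3 arc.py .06 .3 .45 .6 .75 .9 1.05 1.2 1.35 1.5 1.65 1.8 1.95 2.1
```

```text
[ 0.51778127 -0.10847614  0.05860788] [-0.7  0.6 -0.3]
0.3 [ 0.52  -0.108] [-0.002  0.001 -0.001] [ 0.  -0.2  0.2]
0.45 [ 0.53  -0.091] [-0.004  0.021 -0.001] [-0.  -0.2  8.8]
0.6 [ 0.541 -0.075] [-0.008  0.04  -0.001] [-0.  -0.2 17.4]
0.75 [ 0.555 -0.061] [-0.016  0.059 -0.001] [-0.  -0.2 26. ]
0.9 [ 0.571 -0.049] [-0.026  0.076 -0.001] [-0.  -0.2 34.6]
1.05 [ 0.589 -0.04 ] [-0.038  0.091 -0.001] [-0.1 -0.2 43.2]
1.2 [ 0.607 -0.033] [-0.053  0.104 -0.002] [-0.1 -0.1 51.8]
1.35 [ 0.627 -0.029] [-0.069  0.115 -0.002] [-0.1 -0.1 60.4]
1.5 [ 0.646 -0.029] [-0.087  0.124 -0.002] [-0.1 -0.1 69. ]
1.65 [ 0.666 -0.031] [-0.106  0.13  -0.002] [-0.1 -0.1 77.6]
1.8 [ 0.685 -0.036] [-0.125  0.132 -0.002] [-0.1 -0.1 86.2]
1.95 [ 0.703 -0.044] [-0.145  0.132 -0.002] [-0.1 -0.1 94.8]
2.1 [ 0.72  -0.054] [-0.165  0.129 -0.002] [-1.000e-01 -1.000e-01  1.034e+02]
```

Call:
servo_tool:
  series: "0.43 -0.003 0.011 -0.001 0 0 4; 0.43 -0.004 0.021 -0.001 0 0 9; 0.43 -0.006 0.030 -0.001 0 0 13; 0.43 -0.008 0.040 -0.001 0 0 17; 0.43 -0.012 0.05 -0.001 0 0 22; 0.43 -0.016 0.059 -0.001 0 0 26; 0.43 -0.021 0.068 -0.001 0 0 30; 0.43 -0.026 0.076 -0.001 0 0 35; 0.43 -0.032 0.084 -0.001 0 0 39; 0.43 -0.038 0.091 -0.001 0 0 43; 0.43 -0.045 0.098 -0.001 0 0 47.5; 0.43 -0.053 0.104 -0.002 0 0 52"

```text
time_s: 4.03
eef_pos: [0.6089, -0.0336, 0.0632]
eef_rot: [0.0, 0.611, 0.792, 0.0]
wrist_force: [-0.3, 0.5, -0.2]
opening: 0.282
grasp_force: 0.3
```

```bash
python3 arc.py .06 1.2 1.32 1.44 1.56 1.68 1.8 1.9 2.0
```

```text
[ 0.60894485 -0.03360035  0.06318   ] [-0.3  0.5 -0.2]
1.2 [ 0.607 -0.033] [ 0.001 -0.002  0.003] [ 0.   0.  -0.4]
1.32 [ 0.623 -0.03 ] [0.    0.014 0.003] [0.  0.  6.5]
1.44 [ 0.638 -0.029] [-0.003  0.03   0.003] [ 0.   0.  13.4]
1.56 [ 0.654 -0.029] [-0.007  0.045  0.003] [ 0.   0.  20.3]
1.68 [ 0.67  -0.032] [-0.014  0.059  0.003] [ 0.   0.  27.1]
1.8 [ 0.685 -0.036] [-0.022  0.073  0.003] [ 0.  0. 34.]
1.9 [ 0.697 -0.041] [-0.029  0.084  0.003] [ 0.   0.  39.7]
2.0 [ 0.709 -0.047] [-0.038  0.093  0.003] [ 0.   0.  45.5]
```

Call:
servo_tool:
  series: "0.43 0 0.014 0.002 0 0 6.5; 0.43 -0.003 0.030 0.002 0 0 13.4; 0.43 -0.007 0.045 0.002 0 0 20.3; 0.43 -0.014 0.059 0.002 0 0 27; 0.43 -0.022 0.073 0.002 0 0 34; 0.43 -0.029 0.084 0.002 0 0 40; 0.43 -0.038 0.093 0.002 0 0 45.5; 0.43 -0.038 0.093 0.002 0 0 45.5; 0.43 -0.038 0.093 -0.03 0 0 45.5; 0.43 -0.038 0.093 -0.07 0 0 45.5; 0.43 -0.038 0.093 -0.11 0 0 45.5; 0 -0.038 0.093 -0.15 0 0 45.5"

```text
time_s: 5.03
eef_pos: [0.7071, -0.0463, 0.2142]
eef_rot: [-0.0, 0.868, 0.497, -0.0]
wrist_force: [0.4, 0.1, -0.1]
opening: 0.411
grasp_force: 0.0
```

```bash
python3 - <<'E'
from go import *
from arc import jw,J,th
np.set_printoptions(suppress=True)
o=ctrl.get_obs(); print(o['eef_pos'],o['opening'])
# refined jig fit from wrist view with bar excluded
A=np.load('w1.npz')['P']
b=np.array([.6225,.1335]); c,s=np.cos(th),np.sin(th)
d=b-J; print('blank in jig',c*d[0]+s*d[1],-s*d[0]+c*d[1])
m=(np.hypot(A[...,0]-b[0],A[...,1]-b[1])<.045)&(A[...,2]>.055)&(A[...,2]<.065); q=A[m]; print(len(q),cv2.minEnclosingCircle(q[:,:2].astype(np.float32)) if len(q) else '')
for x in (-340,-70,-8): print(x,jw(x,0))
E
```

```text
[ 0.70711988 -0.04631866  0.21424956] 0.41084406110306065
blank in jig -0.32726026572937 0.017584609030118922
1569 ((0.6220771670341492, 0.13002924621105194), 0.030181653797626495)
-340 [0.60637947 0.14804812]
-70 [ 0.57748989 -0.12040186]
-8 [ 0.57085599 -0.18204593]
```

```bash
python3 go.py .622,.130,.214,-6 .622,.130,.11,-6 .622,.130,.058,-6
```

```text
5.0333 [ 0.7071 -0.0463  0.2142] yang -30.4 F [ 0.4  0.1 -0.1] 0.41084406110306065
.622,.130,.214,-6 [ 0.1091 -0.1626  0.0003] [ -0.   -0.  -24.4]
.622,.130,.11,-6 [ 0.1091 -0.1625  0.1043] [ -0.   -0.  -24.4]
.622,.130,.058,-6 [ 0.1091 -0.1625  0.1563] [ -0.   -0.  -24.4]
```

Call:
servo_tool:
  series: "-1 0.028 -0.041 0 0 0 -6; -1 0.055 -0.081 0 0 0 -12; -1 0.082 -0.122 0 0 0 -18; -1 0.109 -0.1625 0.01 0 0 -24.4; -1 0.109 -0.1625 0.03 0 0 -24.4; -1 0.109 -0.1625 0.05 0 0 -24.4; -1 0.109 -0.1625 0.05 0 0 -24.4"

```text
time_s: 5.62
eef_pos: [0.6193, 0.1319, 0.1586]
eef_rot: [-0.002, 0.742, 0.67, -0.003]
wrist_force: [-1.1, -0.0, -0.6]
opening: 0.995
grasp_force: 0.0
```

```bash
python3 - <<'E'
from go import *
for n in ('wrist','scene'):
    c=shot(n); A=cloud(c); b=[.622,.13]
    m=(np.hypot(A[...,0]-b[0],A[...,1]-b[1])<.045)&(A[...,2]>.055)&(A[...,2]<.065); q=A[m]; print(n,len(q),cv2.minEnclosingCircle(q[:,:2].astype(np.float32)) if len(q) else '')
    if n=='wrist': save(c,'w2')
E
python3 go.py .622,.130,.058,-6
```

```text
wrist 5973 ((0.6234794855117798, 0.13044513761997223), 0.030223272740840912)
scene 314 ((0.6235833764076233, 0.13181497156620026), 0.031011808663606644)
5.7167 [0.6229 0.1298 0.1625] yang -6.0 F [-0.   0.5  0.6] 0.9994823037590908
.622,.130,.058,-6 [ 0.0002 -0.0008  0.1045] [-0.  0. -0.]
```

View pics/w2.png

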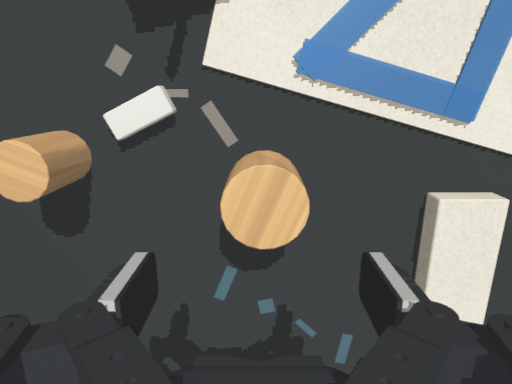

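The wrist picture shows the blank top centred at (265,205) between the open fingers, with the small blank (45,165), eraser (140,112) and pen box (465,255) clear.

Call:
servo_tool:
  series: "-1 0.0005 0 0.03 0 0 0; -1 0.0005 0 0.06 0 0 0; -1 0.0005 0 0.085 0 0 0; -1 0.0005 0 0.104 0 0 0; -1 0.0005 0 0.104 0 0 0; 0.6 0.0005 0 0.104 0 0 0; 0.6 0.0005 0 0.104 0 0 0; 0.6 0.0005 0 0.104 0 0 0; 0.6 0.0005 0 0.104 0 0 0; 0.6 0.0005 0 0.104 0 0 0; 0.6 0.0005 0 0.104 0 0 0"

```text
time_s: 6.63
eef_pos: [0.6259, 0.13, 0.0616]
eef_rot: [0.002, 0.744, 0.668, 0.002]
wrist_force: [0.5, -2.0, 8.0]
opening: 0.676
grasp_force: 65.0
```

```bash
python3 - <<'E'
from go import *
from arc import jw
o=ctrl.get_obs(); print(o['eef_pos'],o['opening'],o['grasp_force'],o['wrist_force'],o['time_s'])
for x in (-290,-250,-200,-70,-12): p=jw(x,0); print(x,p,*[v.round(4) for v in rel(*p,.058,-6.1)])
E
```

```text
[0.6259451  0.13004479 0.06157611] 0.6764915516350712 65.02871990203857 [ 0.50022967 -1.96722988  8.01235086] 6.6333
-290 [0.60102955 0.09833516] [-0.0342 -0.0214  0.0034] [ 0.3254 -0.0199 -0.0467]
-250 [0.59674961 0.0585648 ] [-0.0742 -0.0214  0.0034] [ 0.3254 -0.0199 -0.0467]
-200 [0.59139969 0.00885184] [-0.1242 -0.0214  0.0034] [ 0.3254 -0.0199 -0.0467]
-70 [ 0.57748989 -0.12040186] [-0.2542 -0.0214  0.0034] [ 0.3254 -0.0199 -0.0467]
-12 [ 0.57128398 -0.17806889] [-0.3122 -0.0214  0.0033] [ 0.3254 -0.0199 -0.0467]
```

Call:
servo_tool:
  series: "0.6 -0.015 -0.004 -0.001 0 0 0; 0.6 -0.04 -0.019 -0.001 0 0 0; 0.6 -0.07 -0.019 -0.001 0 0 0; 0.6 -0.1 -0.019 -0.001 0 0 0; 0.6 -0.13 -0.019 -0.001 0 0 0; 0.6 -0.16 -0.019 -0.001 0 0 0; 0.6 -0.19 -0.019 -0.001 0 0 0; 0.6 -0.22 -0.019 -0.001 0 0 0; 0.6 -0.25 -0.019 -0.001 0 0 0; 0.6 -0.27 -0.019 -0.001 0 0 0; 0.6 -0.28 -0.019 -0.001 0 0 0; 0.6 -0.28 -0.019 -0.001 0 0 0"

```text
time_s: 7.63
eef_pos: [0.5754, -0.1501, 0.0616]
eef_rot: [0.002, 0.745, 0.667, 0.0]
wrist_force: [0.2, -4.4, 8.3]
opening: 0.675
grasp_force: 65.4
```

```bash
python3 - <<'E'
from go import *
from arc import jw,J,th
from fit import fit
o=ctrl.get_obs(); print(o['eef_pos'],o['opening'],o['grasp_force'],o['wrist_force'],o['time_s'])
c=shot('wrist'); save(c,'w3')
for n in('wrist','scene'):
    A=cloud(shot(n)); b=o['eef_pos'][:2]
    m=(np.hypot(A[...,0]-b[0],A[...,1]-b[1])<.045)&(A[...,2]>.055)&(A[...,2]<.064); q=A[m]; print(n,len(q),cv2.minEnclosingCircle(q[:,:2].astype(np.float32)) if len(q) else '')
    print(fit(A))
print(rel(*jw(-12,0),.058,-6.1))
E
```

```text
[ 0.57538313 -0.15006303  0.06160486] 0.6748344915994547 65.4442548751831 [ 0.17509517 -4.38022276  8.29514671] 7.6333
wrist 17267 ((0.57674241065979, -0.14255762100219727), 0.042899634689092636)
(array([ 0.60062445, -0.16588962, -0.19958018]), np.float64(1.287645400316114), 2821)
scene 221 ((0.5764721035957336, -0.14803683757781982), 0.042967986315488815)
(array([ 0.57253523, -0.19019951, -1.58297613]), np.float64(2.501764748743509), 113)
(array([-0.02967104, -0.0011538 ,  0.00371229]), array([ 0.23077751,  0.1661772 , -0.10315793]))
```

View pics/w3.png

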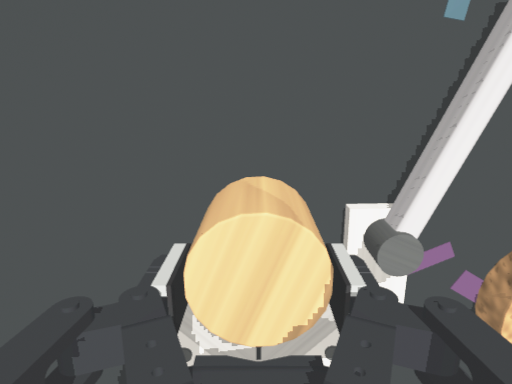

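The picture shows the blank gripped (259,270) and sliding centrally between the cheeks, gate well open at right.

Call:
servo_tool:
  series: "0.6 -0.012 -0.001 0 0 0 0; 0.6 -0.024 -0.001 0 0 0 0; 0.6 -0.030 -0.001 0 0 0 0; 0.6 -0.032 -0.001 0 0 0 0; 0.6 -0.034 -0.001 0 0 0 0; 0.6 -0.034 -0.001 0 0 0 0"

```text
time_s: 8.28
eef_pos: [0.5711, -0.1807, 0.0616]
eef_rot: [0.002, 0.744, 0.668, 0.001]
wrist_force: [1.0, 1.9, 6.6]
opening: 0.678
grasp_force: 65.7
```

```bash
python3 - <<'E'
from go import *
from arc import jw
o=ctrl.get_obs(); print(o['eef_pos'],o['wrist_force'],o['time_s'])
print(rel(*jw(0,0),.058,-6.1))
E
```

```text
[ 0.57111691 -0.18070417  0.06156983] [0.97545888 1.88574041 6.57586973] 8.2833
(array([-0.00935969, -0.00012401,  0.00357552]), array([ 0.21673033,  0.03768566, -0.07513641]))
```

Call:
servo_tool:
  series: "0.6 -0.002 0 0 0 0 0; 0.6 -0.004 0 0 0 0 0; 0.6 -0.005 0 0 0 0 0; 0.6 -0.005 0 0 0 0 0"

```text
time_s: 8.62
eef_pos: [0.5706, -0.1854, 0.0615]
eef_rot: [0.002, 0.744, 0.668, 0.001]
wrist_force: [2.6, 2.7, 7.0]
opening: 0.681
grasp_force: 65.8
```

Call:
servo_tool:
  series: "0.6 -0.001 0 0 0 0 0; 0.6 -0.002 0 0 0 0 0; 0.6 -0.002 0 0 0 0 0"

```text
time_s: 8.87
eef_pos: [0.5704, -0.1872, 0.0616]
eef_rot: [0.002, 0.744, 0.668, 0.001]
wrist_force: [1.4, 3.6, 7.1]
opening: 0.682
grasp_force: 65.8
```

Call:
servo_tool:
  series: "0.6 -0.001 0 0 0 0 0; 0.6 -0.002 0 0 0 0 0; 0.6 -0.002 0 0 0 0 0"

```text
time_s: 9.12
eef_pos: [0.5702, -0.1891, 0.0615]
eef_rot: [0.001, 0.744, 0.668, 0.001]
wrist_force: [1.7, 2.9, 7.0]
opening: 0.681
grasp_force: 65.7
```

Call:
servo_tool:
  series: "0.6 -0.001 0 0 0 0 0; 0.6 -0.002 0 0 0 0 0; 0.6 -0.002 0 0 0 0 0"

```text
time_s: 9.37
eef_pos: [0.5702, -0.1895, 0.0616]
eef_rot: [0.001, 0.744, 0.668, 0.002]
wrist_force: [1.6, 9.5, 10.5]
opening: 0.678
grasp_force: 65.9
```

Call:
servo_tool:
  series: "0.6 -0.001 0 0 0 0 0; 0.6 -0.002 0 0 0 0 0; 0.6 -0.002 0 0 0 0 0"

```text
time_s: 9.62
eef_pos: [0.5702, -0.1899, 0.0618]
eef_rot: [-0.0, 0.744, 0.668, 0.003]
wrist_force: [3.2, 15.8, 13.0]
opening: 0.681
grasp_force: 66.2
```

Contact right at the estimated seat. Release and rise.

Call:
servo_tool:
  series: "0.2 0.002 0 0 0 0 0; -0.6 0.002 0 0 0 0 0; -1 0.002 0 0 0 0 0; -1 0.002 0 -0.02 0 0 0; -1 0.002 0 -0.05 0 0 0; -1 0.002 0 -0.09 0 0 0; -1 0.03 0 -0.12 0 0 0; -1 0.07 0 -0.13 0 0 0; -1 0.09 0 -0.13 0 0 0; -1 0.09 0 -0.13 0 0 0"

```text
time_s: 10.45
eef_pos: [0.5785, -0.1003, 0.1908]
eef_rot: [0.001, 0.743, 0.669, 0.001]
wrist_force: [1.1, -0.3, -0.6]
opening: 0.996
grasp_force: 0.0
```

```bash
python3 - <<'E'
from go import *
from arc import J,th
c_,s_=np.cos(th),np.sin(th); Rm=np.array([[c_,-s_],[s_,c_]])
from fit import fit
o=ctrl.get_obs(); print(o['eef_pos'],o['time_s'])
for n in('wrist','scene'):
    c=shot(n); A=cloud(c); 
    if n=='wrist': save(c,'w4')
    m=(np.hypot(A[...,0]-J[0],A[...,1]-J[1])<.04)&(A[...,2]>.057)&(A[...,2]<.064); q=A[m]; ctr,r=cv2.minEnclosingCircle(q[:,:2].astype(np.float32)); print(n,len(q),ctr,r,Rm.T@(np.array(ctr)-J))
    print(fit(A))
    for zr in((.058,.07),):
        loc=(A[...,:2]-J)@Rm; rr=np.hypot(loc[...,0]+.037,loc[...,1]-.068)
        m=(A[...,2]>zr[0])&(A[...,2]<zr[1])&(abs(rr-.132)<.012)&(loc[...,0]<-.04); print('peg',np.median(A[m],0),m.sum())
E
python3 arc.py .2 2.0
```

```text
[ 0.57852074 -0.10025934  0.19075296] 10.45
wrist 3602 (0.5714483261108398, -0.18810290098190308) 0.030250919982790947 [-0.00204118  0.00123702]
(array([ 0.57136116, -0.19264605, -1.66327277]), np.float64(3.029247794248633), 2806)
peg [ 0.70571241 -0.04389358  0.06483388] 409
scene 161 (0.5718377828598022, -0.1865720897912979) 0.032065410166978836 [-0.00360487  0.00146045]
(array([ 0.56537254, -0.21452387, -0.99030023]), np.float64(3.4829696670760852), 162)
peg [ 0.70846039 -0.04043977  0.06399248] 19
[ 0.57778862 -0.10312524  0.18926827] [-0.3 -0.7  0.2]
2.0 [ 0.709 -0.047] [ 0.07   0.125 -0.011] [-0.   0.  24.7]
```

View pics/w4.png

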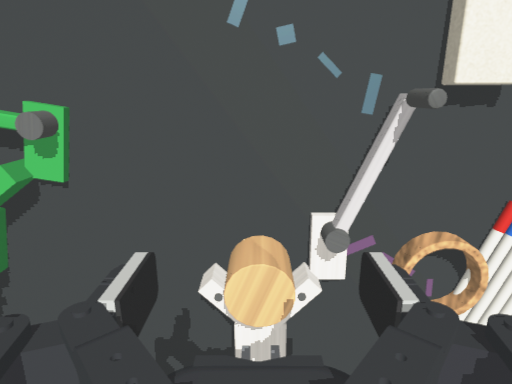

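The picture shows the blank (259,283) sitting in the V with near-symmetric cheeks, gate open with peg at (430,98). I'll nudge it home with closed fingers.

Call:
servo_tool:
  series: "1 0 0 0 0 0 0; 1 0 0 0.02 0 0 0; 1 0 0 0.05 0 0 0; 1 0 0 0.08 0 0 0; 1 0 0 0.11 0 0 0; 1 0 0 0.13 0 0 0; 1 0 0 0.143 0 0 0; 1 0 0 0.143 0 0 0; 1 -0.02 0 0.143 0 0 0; 1 -0.03 0 0.143 0 0 0; 1 -0.036 0 0.143 0 0 0; 1 -0.036 0 0.143 0 0 0"

```text
time_s: 11.55
eef_pos: [0.5751, -0.1411, 0.0477]
eef_rot: [0.001, 0.745, 0.667, 0.0]
wrist_force: [-0.1, -0.1, -0.4]
opening: -0.002
grasp_force: 0.0
```

```bash
python3 - <<'E'
from go import *
from arc import jw
o=ctrl.get_obs(); print(o['eef_pos'],o['wrist_force'],o['opening'])
print(rel(*jw(-41,0),.045,-6.1))
E
```

```text
[ 0.5751189  -0.14107637  0.04766543] [-0.14463014 -0.1209205  -0.37043773] -0.0019495643637482884
(array([-0.00818737,  0.0001579 ,  0.00267426]), array([ 0.13584883,  0.05937413, -0.17517887]))
```

Call:
servo_tool:
  series: "1 -0.003 0 0 0 0 0; 1 -0.006 0 0 0 0 0; 1 -0.008 0 0 0 0 0; 1 -0.008 0 0 0 0 0"

```text
time_s: 11.88
eef_pos: [0.5736, -0.147, 0.0465]
eef_rot: [0.0, 0.744, 0.668, 0.0]
wrist_force: [0.7, 0.3, 0.4]
opening: 0.001
grasp_force: 0.0
```

Call:
servo_tool:
  series: "1 -0.001 0 0 0 0 0; 1 -0.002 0 0 0 0 0; 1 -0.002 0 0 0 0 0"

```text
time_s: 12.13
eef_pos: [0.5735, -0.1485, 0.0464]
eef_rot: [-0.0, 0.744, 0.668, 0.0]
wrist_force: [1.5, 1.9, 0.5]
opening: 0.001
grasp_force: 1.3
```

Call:
servo_tool:
  series: "1 -0.001 0 0 0 0 0; 1 -0.002 0 0 0 0 0; 1 -0.002 0 0 0 0 0"

```text
time_s: 12.38
eef_pos: [0.5741, -0.149, 0.0466]
eef_rot: [-0.0, 0.744, 0.668, 0.002]
wrist_force: [4.4, 9.0, 1.6]
opening: 0.001
grasp_force: 4.7
```

Call:
servo_tool:
  series: "1 -0.001 0 0 0 0 0; 1 -0.002 0 0 0 0 0; 1 -0.002 0 0 0 0 0"

```text
time_s: 12.63
eef_pos: [0.5741, -0.1492, 0.0467]
eef_rot: [-0.001, 0.744, 0.668, 0.003]
wrist_force: [5.0, 16.7, 4.7]
opening: -0.002
grasp_force: 8.5
```

Seated firmly. Now back to the gate peg.

Call:
servo_tool:
  series: "1 0.01 0 0 0 0 0; 1 0.03 0 0 0 0 0; 0.43 0.04 0 -0.03 0 0 0; 0.43 0.045 0 -0.07 0 0 0; 0.43 0.05 0 -0.10 0 0 0; 0.43 0.05 0 -0.10 0 0 0"

```text
time_s: 13.13
eef_pos: [0.5822, -0.1037, 0.1535]
eef_rot: [0.005, 0.744, 0.669, 0.002]
wrist_force: [1.6, -1.4, 1.6]
opening: 0.283
grasp_force: 0.0
```

```bash
python3 go.py .706,-.045,.147,-29.5 .706,-.045,.06,-29.5
```

```text
13.1333 [ 0.5822 -0.1037  0.1535] yang -6.1 F [ 1.6 -1.4  1.6] 0.2832438426047893
.706,-.045,.147,-29.5 [0.0715 0.1169 0.0075] [ 0.7  0.1 23.4]
.706,-.045,.06,-29.5 [0.0718 0.1159 0.0945] [ 0.7  0.1 23.4]
```

Call:
servo_tool:
  series: "0.43 0.018 0.03 0 0 0 6; 0.43 0.036 0.06 0 0 0 12; 0.43 0.054 0.09 0 0 0 18; 0.43 0.069 0.116 0 0 0 23.4; 0.43 0.069 0.116 0 0 0 23.4; 0.43 0.069 0.116 0 0 0 23.4"

```text
time_s: 13.63
eef_pos: [0.7013, -0.0462, 0.1451]
eef_rot: [-0.0, 0.863, 0.504, -0.001]
wrist_force: [-0.1, -0.0, 0.2]
opening: 0.283
grasp_force: 0.0
```

```bash
python3 go.py .706,-.045,.06,-29.5
```

```text
13.6333 [ 0.7013 -0.0462  0.1451] yang -29.4 F [-0.1 -0.   0.2] 0.2832565302844321
.706,-.045,.06,-29.5 [0.0034 0.0036 0.0851] [-0.   0.1  0.1]
```

Call:
servo_tool:
  series: "0.43 0.003 0.003 0 0 0 0; 0.43 0.003 0.003 0.03 0 0 0; 0.43 0.003 0.003 0.05 0 0 0; 0.43 0.003 0.003 0.07 0 0 0; 0.43 0.003 0.003 0.085 0 0 0; 0.43 0.003 0.003 0.085 0 0 0; 0.43 0.003 0.003 0.085 0 0 0"

```text
time_s: 14.22
eef_pos: [0.704, -0.0462, 0.0606]
eef_rot: [-0.001, 0.864, 0.503, -0.001]
wrist_force: [0.7, 0.2, 0.2]
opening: 0.284
grasp_force: 0.0
```

```bash
python3 arc.py .06 1.88 1.76 1.64 1.52 1.4 1.28 1.16 1.04 0.92 .8 .7 .6
```

```text
[ 0.70401858 -0.04623245  0.06058589] [0.7 0.2 0.2]
1.88 [ 0.695 -0.04 ] [ 0.001 -0.011  0.001] [-0.1  0.  -5.7]
1.76 [ 0.68  -0.034] [-0.001 -0.027  0.001] [ -0.1   0.  -12.6]
1.64 [ 0.665 -0.031] [-0.006 -0.042  0.001] [ -0.1   0.  -19.5]
1.52 [ 0.649 -0.029] [-0.012 -0.056  0.001] [ -0.1   0.  -26.3]
1.4 [ 0.633 -0.029] [-0.02  -0.07   0.001] [ -0.1   0.  -33.2]
1.28 [ 0.617 -0.031] [-0.029 -0.083  0.001] [ -0.1  -0.  -40.1]
1.16 [ 0.602 -0.035] [-0.04  -0.094  0.001] [ -0.1  -0.  -47. ]
1.04 [ 0.587 -0.04 ] [-0.052 -0.105  0.001] [ -0.1  -0.  -53.8]
0.92 [ 0.573 -0.048] [-0.066 -0.113  0.001] [ -0.1  -0.  -60.7]
0.8 [ 0.56  -0.057] [-0.08  -0.12   0.001] [ -0.1  -0.  -67.6]
0.7 [ 0.55  -0.065] [-0.092 -0.124  0.001] [ -0.1  -0.  -73.3]
0.6 [ 0.541 -0.075] [-0.105 -0.128  0.001] [ -0.1  -0.  -79.1]
```

Call:
servo_tool:
  series: "0.43 0.001 -0.011 0 0 0 -5.7; 0.43 -0.001 -0.027 0 0 0 -12.6; 0.43 -0.006 -0.042 0 0 0 -19.5; 0.43 -0.012 -0.056 0 0 0 -26.3; 0.43 -0.020 -0.070 0 0 0 -33.2; 0.43 -0.029 -0.083 0 0 0 -40; 0.43 -0.040 -0.094 0 0 0 -47; 0.43 -0.052 -0.105 0 0 0 -54; 0.43 -0.066 -0.113 0 0 0 -60.7; 0.43 -0.080 -0.120 0 0 0 -67.6; 0.43 -0.092 -0.124 0 0 0 -73.3; 0.43 -0.105 -0.128 0 0 0 -79"

```text
time_s: 15.22
eef_pos: [0.5428, -0.0749, 0.0636]
eef_rot: [0.002, 0.344, 0.939, 0.0]
wrist_force: [1.1, 0.1, 0.3]
opening: 0.28
grasp_force: 0.3
```

```bash
python3 arc.py .06 .5 .4 .3 .2 .1 0 -.05
```

```text
[ 0.54275813 -0.07489926  0.06359417] [1.1 0.1 0.3]
0.5 [ 0.533 -0.085] [ 0.001 -0.014  0.004] [ 0.1  0.2 -5.5]
0.4 [ 0.526 -0.096] [-0.001 -0.027  0.004] [  0.1   0.2 -11.2]
0.3 [ 0.52  -0.108] [-0.004 -0.04   0.004] [  0.1   0.2 -16.9]
0.2 [ 0.516 -0.121] [-0.009 -0.052  0.004] [  0.    0.2 -22.6]
0.1 [ 0.512 -0.133] [-0.015 -0.064  0.004] [  0.    0.2 -28.4]
0.0 [ 0.51  -0.146] [-0.021 -0.076  0.004] [  0.    0.2 -34.1]
-0.05 [ 0.51  -0.153] [-0.025 -0.081  0.004] [  0.    0.2 -37. ]
```

Call:
servo_tool:
  series: "0.43 0.001 -0.014 0 0 0 -5.5; 0.43 -0.001 -0.027 0 0 0 -11; 0.43 -0.004 -0.04 0 0 0 -17; 0.43 -0.009 -0.052 0 0 0 -22.6; 0.43 -0.015 -0.064 0 0 0 -28.4; 0.43 -0.021 -0.076 0 0 0 -34; 0.43 -0.021 -0.076 0 0 0 -34; 0.43 -0.021 -0.076 0 0 0 -34"

```text
time_s: 15.88
eef_pos: [0.5094, -0.1465, 0.063]
eef_rot: [0.001, 0.059, 0.998, -0.001]
wrist_force: [0.2, -0.2, 0.5]
opening: 0.283
grasp_force: 0.0
```

Call:
servo_tool:
  series: "0.43 0 -0.002 0 0 0 0; 0.43 0 -0.003 0 0 0 0; 0.43 0 -0.003 0 0 0 0"

```text
time_s: 16.13
eef_pos: [0.5083, -0.1481, 0.0616]
eef_rot: [0.0, 0.057, 0.998, -0.0]
wrist_force: [-0.4, -0.3, 0.0]
opening: 0.283
grasp_force: 0.0
```

Call:
servo_tool:
  series: "0.43 0 -0.001 0 0 0 0; 0.43 0 -0.002 0 0 0 0; 0.43 0 -0.002 0 0 0 0"

```text
time_s: 16.38
eef_pos: [0.5078, -0.1503, 0.0612]
eef_rot: [-0.0, 0.057, 0.998, 0.0]
wrist_force: [-0.5, 0.7, 0.5]
opening: 0.285
grasp_force: 0.2
```

Call:
servo_tool:
  series: "0.43 0 -0.001 0 0 0 0; 0.43 0 -0.002 0 0 0 0; 0.43 0 -0.002 0 0 0 0"

```text
time_s: 16.63
eef_pos: [0.5076, -0.1516, 0.0611]
eef_rot: [-0.0, 0.057, 0.998, 0.001]
wrist_force: [1.6, 5.2, 0.4]
opening: 0.288
grasp_force: 2.4
```

Call:
servo_tool:
  series: "0.43 0 -0.001 0 0 0 0; 0.43 0 -0.002 0 0 0 0; 0.43 0 -0.002 0 0 0 0"

```text
time_s: 16.88
eef_pos: [0.5075, -0.1519, 0.0611]
eef_rot: [-0.0, 0.057, 0.998, 0.002]
wrist_force: [3.3, 11.5, 3.5]
opening: 0.287
grasp_force: 6.2
```

Call:
servo_tool:
  series: "0.43 0 -0.001 0 0 0 0; 0.43 0 -0.002 0 0 0 0; 0.43 0 -0.002 0 0 0 0"

```text
time_s: 17.13
eef_pos: [0.5075, -0.1522, 0.061]
eef_rot: [-0.0, 0.058, 0.998, 0.004]
wrist_force: [4.0, 19.3, 5.7]
opening: 0.288
grasp_force: 10.0
```

Call:
servo_tool:
  series: "0.43 0 0.007 0 0 0 0; 0.43 0 0.007 0 0 0 0; 0.43 0 0.007 -0.03 0 0 0; 0.43 0 0.007 -0.07 0 0 0; 0.43 0 0.007 -0.11 0 0 0; 0.43 0 0.007 -0.15 0 0 0; 1 0 0.03 -0.19 0 0 0; 1 0 0.06 -0.22 0 0 0; 1 0 0.06 -0.23 0 0 0; 1 0 0.06 -0.23 0 0 0"

```text
time_s: 17.97
eef_pos: [0.516, -0.0969, 0.2961]
eef_rot: [0.004, 0.056, 0.998, -0.002]
wrist_force: [0.4, 0.2, 0.6]
opening: -0.0
grasp_force: 0.0
```

```bash
python3 - <<'E'
from go import *
from arc import J,th,jw
c_,s_=np.cos(th),np.sin(th); Rm=np.array([[c_,-s_],[s_,c_]])
o=ctrl.get_obs(); print(o['eef_pos'],o['time_s'])
for n in('wrist','scene'):
    c=shot(n); A=cloud(c); save(c,'c_'+n)
    loc=(A[...,:2]-J)@Rm; z=A[...,2]
    m=(np.hypot(loc[...,0],loc[...,1])<.04)&(z>.057)&(z<.064); q=loc[m]
    if len(q): print(n,len(q),cv2.minEnclosingCircle((q*1e3).astype(np.float32)))
    m=(z>.058)&(z<.07)&(np.hypot(loc[...,0]+.037,loc[...,1]+.064)<.03); print('peg jig',np.median(loc[m],0),m.sum())
    m=(z>.195)&(z<.23)&(abs(loc[...,0]-.085)<.05)&(abs(loc[...,1])<.04); print('handle jig',np.median(loc[m],0),np.median(z[m]),m.sum())
E
```

```text
[ 0.51597028 -0.09685148  0.29611012] 17.9667
wrist 2137 ((-1.566155195236206, 0.5890291333198547), 29.952285766601562)
peg jig [-0.03806967 -0.06443782] 154
handle jig [0.08826166 0.00553208] 0.20798379276449458 761
scene 158 ((-2.946262836456299, 2.450800657272339), 31.952842712402344)
peg jig [-0.04211661 -0.06137796] 16
handle jig [0.08995738 0.00496491] 0.2108975209861968 102
```

View pics/c_wrist.png

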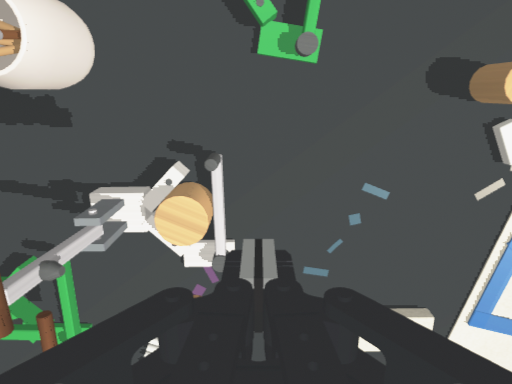

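The picture shows the gate closed behind the blank (blank (185,213), gate from peg (212,162) to pivot (218,265)); peg reads at jig (-38,-64) mm, i.e. ≈0 rad. Next: the marker.

```bash
cat > mk.py <<'E'
import sys
from go import *
from arc import jw
def tcp(q,e=0): return (*jw(85-122*np.cos(q)+(8+e)*np.sin(q)+14.5,0),(80+122*np.sin(q)+(8+e)*np.cos(q)+25)/1e3)
o=ctrl.get_obs(); print(o['eef_pos'],o['wrist_force'].round(1))
e=float(sys.argv[1])
for q in map(float,sys.argv[2:]): t,r=rel(*tcp(q,e),84); print(q,np.round(tcp(q,e),3),t.round(3),r.round(1))
E
python3 go.py .557,-.315,.296,84; python3 mk.py 15 1.57
```

```text
18.0667 [ 0.514  -0.0974  0.2912] yang 83.5 F [-0.8  0.7 -0.8] 0.0012458319501399346
.557,-.315,.296,84 [-0.0676 -0.2113 -0.0045] [-0.1  0.  -0.5]
[ 0.5139578  -0.09736321  0.29120638] [-0.8  0.7 -0.8]
1.57 [ 0.557 -0.312  0.227] [-0.067 -0.208  0.064] [-0.1  0.  -0.5]
```

Call:
servo_tool:
  series: "1 -0.01 -0.04 0 0 0 0; 1 -0.02 -0.08 0 0 0 0; 1 -0.035 -0.12 0 0 0 0; 1 -0.05 -0.16 0 0 0 0; 1 -0.068 -0.195 0 0 0 0; 1 -0.068 -0.211 0 0 0 0; 1 -0.068 -0.211 0 0 0 0; 1 -0.068 -0.211 0.03 0 0 0; 1 -0.068 -0.211 0.055 0 0 0; 1 -0.068 -0.211 0.064 0 0 0; 1 -0.068 -0.211 0.064 0 0 0"

```text
time_s: 18.98
eef_pos: [0.5551, -0.3122, 0.2227]
eef_rot: [-0.003, 0.057, 0.998, 0.003]
wrist_force: [-0.3, -0.1, -1.0]
opening: 0.0
grasp_force: 0.0
```

```bash
python3 mk.py 0 1.57 1.45 1.33 1.21 1.1 1.0 .9 .8 .7 .6 .5 .4
```

```text
[ 0.5551486  -0.3121679   0.22265203] [-0.3 -0.1 -1. ]
1.57 [ 0.559 -0.297  0.227] [-0.002  0.016 -0.004] [ 0.3 -0.4 -0.6]
1.45 [ 0.56  -0.282  0.227] [-0.001  0.03  -0.004] [ 0.3 -0.4 -0.6]
1.33 [ 0.562 -0.268  0.225] [-0.001  0.045 -0.003] [ 0.3 -0.4 -0.6]
1.21 [ 0.563 -0.254  0.222] [-0.001  0.059  0.001] [ 0.3 -0.4 -0.6]
1.1 [ 0.565 -0.241  0.217] [-0.001  0.072  0.006] [ 0.3 -0.4 -0.6]
1.0 [ 0.566 -0.23   0.212] [-0.001  0.083  0.011] [ 0.3 -0.4 -0.6]
0.9 [ 0.567 -0.22   0.206] [-0.001  0.093  0.018] [ 0.3 -0.4 -0.6]
0.8 [ 0.568 -0.21   0.198] [-0.001  0.103  0.025] [ 0.3 -0.4 -0.6]
0.7 [ 0.569 -0.201  0.19 ] [-0.001  0.112  0.033] [ 0.3 -0.4 -0.6]
0.6 [ 0.57  -0.193  0.18 ] [-0.001  0.12   0.043] [ 0.3 -0.4 -0.6]
0.5 [ 0.57  -0.186  0.171] [-0.001  0.127  0.053] [ 0.3 -0.4 -0.6]
0.4 [ 0.571 -0.18   0.16 ] [-0.001  0.133  0.063] [ 0.3 -0.4 -0.6]
```

Call:
servo_tool:
  series: "1 -0.001 0.008 -0.002 0 0 0; 1 -0.001 0.016 -0.003 0 0 0; 1 -0.001 0.03 -0.003 0 0 0; 1 -0.001 0.045 -0.002 0 0 0; 1 -0.001 0.059 0.001 0 0 0; 1 -0.001 0.072 0.006 0 0 0; 1 -0.001 0.083 0.011 0 0 0; 1 -0.001 0.083 0.011 0 0 0"

```text
time_s: 19.65
eef_pos: [0.5678, -0.2283, 0.2148]
eef_rot: [-0.001, 0.056, 0.998, 0.001]
wrist_force: [0.5, 0.4, -0.6]
opening: -0.004
grasp_force: 0.0
```

```bash
python3 - <<'E'
from go import *
from arc import J,th
c_,s_=np.cos(th),np.sin(th); Rm=np.array([[c_,-s_],[s_,c_]])
A=cloud(shot('scene')); loc=(A[...,:2]-J)@Rm
m=(A[...,2]>.12)&(A[...,2]<.205)&(abs(loc[...,1])<.04)&(abs(loc[...,0]-.01)<.07)
q=np.c_[loc[m],A[...,2][m]]; print(len(q)); print(q[np.argsort(q[:,0])][::max(1,len(q)//18)].round(3))
E
python3 mk.py 0 1.0 .9 .8 .7 .6 .5 .4 .3 .2 .1
```

```text
201
[[ 0.005 -0.015  0.195]
 [ 0.01   0.025  0.198]
 [ 0.011 -0.014  0.192]
 [ 0.012 -0.021  0.196]
 [ 0.012  0.016  0.191]
 [ 0.014  0.028  0.19 ]
 [ 0.015 -0.016  0.196]
 [ 0.016 -0.013  0.202]
 [ 0.018  0.011  0.194]
 [ 0.02   0.005  0.174]
 [ 0.022  0.006  0.15 ]
 [ 0.025  0.005  0.152]
 [ 0.027  0.006  0.168]
 [ 0.028 -0.     0.166]
 [ 0.03   0.008  0.17 ]
 [ 0.033  0.005  0.154]
 [ 0.038  0.009  0.162]
 [ 0.049  0.01   0.136]
 [ 0.058  0.007  0.126]]
[ 0.56765962 -0.22956166  0.21494795] [ 0.2 -0.4 -0.2]
1.0 [ 0.566 -0.23   0.212] [ 0.002 -0.001  0.003] [ 0.1 -0.1 -0.4]
0.9 [ 0.567 -0.22   0.206] [0.002 0.01  0.009] [ 0.1 -0.1 -0.4]
0.8 [ 0.568 -0.21   0.198] [0.002 0.019 0.017] [ 0.1 -0.1 -0.4]
0.7 [ 0.569 -0.201  0.19 ] [0.002 0.028 0.025] [ 0.1 -0.1 -0.4]
0.6 [ 0.57  -0.193  0.18 ] [0.002 0.036 0.035] [ 0.1 -0.1 -0.4]
0.5 [ 0.57  -0.186  0.171] [0.002 0.043 0.045] [ 0.1 -0.1 -0.4]
0.4 [ 0.571 -0.18   0.16 ] [0.002 0.049 0.055] [ 0.1 -0.1 -0.4]
0.3 [ 0.572 -0.175  0.149] [0.002 0.054 0.066] [ 0.1 -0.1 -0.4]
0.2 [ 0.572 -0.172  0.137] [0.002 0.058 0.078] [ 0.1 -0.1 -0.4]
0.1 [ 0.572 -0.169  0.125] [0.002 0.061 0.09 ] [ 0.1 -0.1 -0.4]
```

The handle has followed (x ≈ 12 mm, z ≈ 190 mm, about 1 rad). Continue down.

Call:
servo_tool:
  series: "1 0.002 0.01 0.009 0 0 0; 1 0.002 0.019 0.017 0 0 0; 1 0.002 0.028 0.025 0 0 0; 1 0.002 0.036 0.035 0 0 0; 1 0.002 0.043 0.045 0 0 0; 1 0.002 0.049 0.055 0 0 0; 1 0.002 0.054 0.066 0 0 0; 1 0.002 0.058 0.078 0 0 0; 1 0.002 0.061 0.086 0 0 0; 1 0.002 0.061 0.086 0 0 0"

```text
time_s: 20.53
eef_pos: [0.5716, -0.1698, 0.1274]
eef_rot: [-0.002, 0.057, 0.998, 0.001]
wrist_force: [-0.4, 0.5, -0.2]
opening: 0.002
grasp_force: 0.0
```

```bash
python3 mk.py 0 .1 .05 0 -.05
```

```text
[ 0.57155705 -0.16984285  0.12741219] [-0.4  0.5 -0.2]
0.1 [ 0.572 -0.169  0.125] [-0.001  0.001  0.002] [ 0.1 -0.2 -0.5]
0.05 [ 0.572 -0.168  0.119] [-0.001  0.002  0.008] [ 0.1 -0.2 -0.5]
0.0 [ 0.572 -0.168  0.113] [-0.001  0.002  0.014] [ 0.1 -0.2 -0.5]
-0.05 [ 0.572 -0.167  0.107] [-0.001  0.003  0.021] [ 0.1 -0.2 -0.5]
```

Call:
servo_tool:
  series: "1 0 0.001 0.004 0 0 0; 1 0 0.001 0.008 0 0 0; 1 0 0.001 0.012 0 0 0; 1 0 0.001 0.012 0 0 0"

```text
time_s: 20.87
eef_pos: [0.5729, -0.1702, 0.1177]
eef_rot: [-0.0, 0.057, 0.998, 0.0]
wrist_force: [-1.5, 0.4, -1.2]
opening: -0.002
grasp_force: 0.0
```

Call:
servo_tool:
  series: "1 0 0 0.001 0 0 0; 1 0 0 0.002 0 0 0; 1 0 0 0.002 0 0 0"

```text
time_s: 21.12
eef_pos: [0.5731, -0.1702, 0.1164]
eef_rot: [0.0, 0.057, 0.998, -0.0]
wrist_force: [0.0, 0.6, 1.2]
opening: -0.003
grasp_force: 0.0
```

Call:
servo_tool:
  series: "1 0 0 0.001 0 0 0; 1 0 0 0.002 0 0 0; 1 0 0 0.002 0 0 0"

```text
time_s: 21.37
eef_pos: [0.5731, -0.1701, 0.1142]
eef_rot: [0.0, 0.057, 0.998, -0.0]
wrist_force: [-0.2, 0.0, 0.2]
opening: -0.005
grasp_force: 0.1
```

Call:
servo_tool:
  series: "1 0 0 0.001 0 0 0; 1 0 0 0.002 0 0 0; 1 0 0 0.002 0 0 0"

```text
time_s: 21.62
eef_pos: [0.573, -0.17, 0.1121]
eef_rot: [0.0, 0.057, 0.998, 0.0]
wrist_force: [0.1, -0.7, 0.6]
opening: -0.001
grasp_force: 0.1
```

Call:
servo_tool:
  series: "1 0 0 0.001 0 0 0; 1 0 0 0.002 0 0 0; 1 0 0 0.002 0 0 0"

```text
time_s: 21.87
eef_pos: [0.5731, -0.17, 0.1109]
eef_rot: [0.0, 0.057, 0.998, -0.0]
wrist_force: [-1.4, 1.1, 5.9]
opening: -0.004
grasp_force: 2.9
```

```bash
python3 - <<'E'
from go import *
from arc import J,th
c_,s_=np.cos(th),np.sin(th); Rm=np.array([[c_,-s_],[s_,c_]])
A=cloud(shot('scene')); loc=(A[...,:2]-J)@Rm
for y in((-.03,-.015),(.012,.03)):
    m=(A[...,2]>.06)&(A[...,2]<.15)&(loc[...,1]>y[0])&(loc[...,1]<y[1])&(abs(loc[...,0]+.045)<.025)
    q=np.c_[loc[m],A[...,2][m]]; print(len(q),np.median(q,0),np.percentile(q[:,2],[5,50,95]) if len(q) else '')
E
python3 go.py
```

```text
14 [-0.0525076  -0.01840784  0.08333036] [0.07690794 0.08333036 0.08834681]
63 [-0.04798363  0.01517393  0.0872498 ] [0.07596661 0.0872498  0.14627982]
21.9167 [ 0.5731 -0.17    0.1109] yang 83.5 F [-1.6  2.3  5.3] -0.005395904504819079
```

Call:
servo_tool:
  series: "1 0 0 0.001 0 0 0; 1 0 0 0.002 0 0 0; 1 0 0 0.002 0 0 0"

```text
time_s: 22.17
eef_pos: [0.5732, -0.17, 0.1106]
eef_rot: [-0.0, 0.057, 0.998, -0.0]
wrist_force: [-7.3, 3.9, 18.3]
opening: 0.004
grasp_force: 8.9
```

Call:
servo_tool:
  series: "1 0 0 -0.003 0 0 0; 1 0 0 -0.02 0 0 0; 1 0 0 -0.05 0 0 0; 1 0 0 -0.09 0 0 0; 1 0 0 -0.13 0 0 0; 1 0.02 0.04 -0.17 0 0 0; 1 0.03 0.08 -0.19 0 0 0; 1 0.03 0.1 -0.19 0 0 0; 1 0.03 0.1 -0.19 0 0 0; 1 0.03 0.1 -0.19 0 0 0"

```text
time_s: 23.0
eef_pos: [0.5549, -0.0657, 0.2993]
eef_rot: [0.001, 0.055, 0.998, -0.0]
wrist_force: [0.2, -1.6, -0.8]
opening: 0.0
grasp_force: 0.0
```

```bash
python3 - <<'E'
from go import *
from arc import J,th
c_,s_=np.cos(th),np.sin(th); Rm=np.array([[c_,-s_],[s_,c_]])
for n in('wrist','scene'):
    c=shot(n); A=cloud(c); save(c,'f_'+n); loc=(A[...,:2]-J)@Rm; z=A[...,2]
    m=(z>.07)&(z<.12)&(abs(loc[...,1])<.022)&(abs(loc[...,0]+.045)<.005); print(n,'handle top',np.percentile(z[m],[50,95]),m.sum())
    m=(z>.07)&(z<.12)&(abs(loc[...,1])<.005)&(abs(loc[...,0]-.02)<.03)
    print('arm slope',np.polyfit(loc[m][:,0],z[m],1),m.sum())
    m=(z>.058)&(z<.07)&(np.hypot(loc[...,0]+.037,loc[...,1]+.064)<.02); print('peg',np.median(loc[m],0),m.sum())
E
```

```text
wrist handle top [0.08632916 0.08780694] 394
arm slope [-0.00350002  0.08518946] 552
peg [-0.0385041  -0.06416258] 163
scene handle top [0.08567234 0.0878337 ] 29
arm slope [0.01524675 0.0849722 ] 33
peg [-0.04258036 -0.06105647] 17
```

View pics/f_wrist.png

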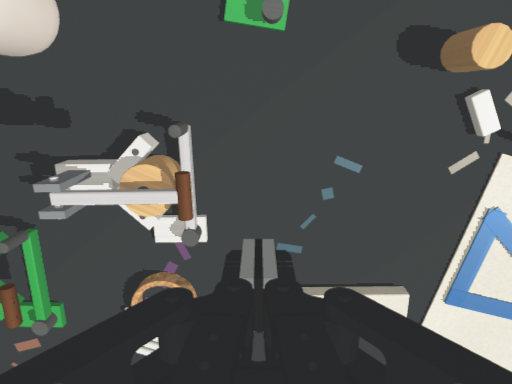

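The picture shows the marker arm level over the blank (150,185), the handle at (184,195) and the gate closed behind with its peg at (178,130). The robot is clear of everything.

```bash
python3 -c "
from bench import ctrl
print(ctrl.hand_in())"
```

```text
the job is handed in; nothing more can be done
None
```

The job is handed in: at the last look the larger blank sat in the V within about 2 mm of its seat, the gate was closed behind it, and the marker arm was level with its nose on the blank; the judge's verdict was not shown.

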